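Set the bead gauge to its red stop

TASK

Set the bench bead gauge to its red stop: press down the yellow thumb pad in the middle of the slider to free its brake, then, keeping it pressed, push the slider along the beam until it butts against the red stop, and let go so that the brake holds it there. Just press and push with the fingertips: pick nothing up, never force the slider along while its brake grips, and leave everything else on the bench where it is.

Things in the scene. Friction and masses are not known exactly. Their poses are not given: they have to be found in the camera images.
- gauge: Bench bead gauge, screwed down: an aluminium beam 380 mm long (local y), 34 mm wide (local x), its top 40 mm over the bench, on two dark feet, with a lime scale on top. Origin at the bench under the beam's middle; y runs along the beam, z up. A 26 mm high steel jaw sticks out on the +x side at the -y end.
- slider (a joint): Where the slider stands along the beam: metres from the beam's middle, growing towards the gauge's +y. The slider is a dark steel block astride the beam, 80 mm long along the beam, 58 mm wide, top 57 mm over the bench, with a small steel jaw on its +x side. A spring brake holds it against about 12 to 20 N; with the pad down it slides at about 1 to 2 N and stays where it is left.
- slider_mid (a point): Middle of the slider block's top face, 57 mm over the bench; its z is up and its y runs along the beam. Its two end faces lie 40 mm either way from here along the beam.
- pad (a joint): How far the yellow thumb pad is pressed: 0 at rest with the brake on, up to 0.006 m fully down. It begins to sink at about 8 N and is fully down at about 11 N; the brake is off beyond about 0.001 m. It springs back when let go.
- pad_top (a point): Middle of the floor of the pad's dish, 67 mm over the bench when not pressed; sinks with the pad. The yellow pad is 58 mm along the beam by 34 mm across; the dish has a 5 mm thick, 6 mm high lip at each end along the beam (48 mm clear between them) and is open at the sides.
- red_stop: Red stop clamped on the beam, 16 mm along the beam, 54 mm across; its flat top is 62 mm over the bench with a small red screw head to 69 mm. Origin in the middle of its underside, 18 mm over the bench; its faces are 8 mm either way along the beam. It may be at either end of the beam. The slider's end face touches it when slider_mid is 48 mm from this origin horizontally. It cannot move.
- blue_stop: Blue stop of the same shape at the other end of the beam; not the one wanted.
- calliper: Pocket calliper lying loose on the bench beyond the gauge, 220 mm long, 12 mm high. Origin under its middle; its length is along its y.
- wax_tin: Round aluminium tin, 64 mm across, 34 mm high, loose. Origin under its centre.
- bead_bowl: White bowl of brown beads, 84 mm across, 30 mm high, loose. Origin under its centre.
- brush: Brush with a wooden handle, about 170 mm long and under 30 mm high, lying loose between the gauge and the robot. Its length is along its x.
- sanding_block: Cork sanding block 60 x 90 x 30 mm, loose. Origin under its centre.
- oil_bottle: Small amber bottle, 52 mm across, 110 mm high, standing loose. Origin under its centre.
- file: Slim tool with a wooden handle, 200 mm long, under 35 mm high, lying loose to the robot's right. Its length is along its x.

How it is judged:
By the outcome, as a careful person would: the job done as asked, in the order asked, and still so for the second after the job is handed in, with the robot touching nothing.
It also fails if it takes over 40 s, if anything falls off the work surface, if the arm or the gripper's body presses on something with over 40 N, if the wrist force passes 120 N, or if a joint passes its speed limit or range.

ROBOT

A 6-joint arm with a two-finger parallel gripper is mounted at the origin on the work surface. World frame = base frame: x ahead of the robot, y to its left, z up, the work surface at z = 0. Lengths are in m, angles in rad, forces in N, time in s.
With the tool pointing down it reaches from about 0.375 to 0.75 m from the base axis. Payload 9 kg.
Tool frame: the origin (TCP) lies midway between the tips of the shut fingers; the grasp point (between the pads) lies 19 mm behind it (ctrl.tcp_to_grasp is the z of the grasp point in the tool frame, in m); z points along the fingers, y is the line along which they close (so a half turn about z gives the same grasp; the last joint's range is limited). The gripper opens to 85 mm and grips with 20 to 120 N. Pads are 22 mm wide; open, the fingers measure 114 mm over their backs; the gripper's body (76 mm by 85 mm) begins 54 mm behind the grasp point. The pads swing forward as they close: fully open they stand 13 mm farther back than shut.
Start: joints at [-1.411, 0.104, 0.097, 1.564, 0, 1.353], TCP at [0.221, -0.558, 0.231] pointing down, gripper open.
Joint ranges: [-2.99, 2.99], [-0.84, 1.86], [-1.1, 1.16], [-1.84, 2.11], [-1.51, 1.56], [-3.14, 3.14]. Speed limits (rad/s): [2.22, 2.22, 2.57, 3.14, 3.14, 3.14].

INTERFACE

Orientations are given as [roll, pitch, yaw] about the fixed x, y, z axes, in that order (R = Rz(yaw) Ry(pitch) Rx(roll)).
In Python, from bench import ctrl gives the robot as it stands.
- The arm moves only by the tool servo_tool, never from a script. Its argument "moves" is a list of rows, each a list of 2 entries, a list of its own where there are three numbers: the shift along the tool's x, y, z in mm, then the turn, a rotation vector about the tool's x, y, z in degrees. In form: [[[x, y, z], [wx, wy, wz]], ...]. A call has 1 to 5 rows; each row shifts and turns the commanded pose from where the row before left it, along the tool's axes as they then stand; what a row does not reach is not made up. A row lasts 1/10 s, in which the tool goes at most 50 mm and 8.59 degrees, less where a joint would pass 70% of its speed; a pose out of reach is approached as far as the arm can. A call is refused whole if a number of a shift passes 50 or a number of a turn 8.59, either way. A call with a gripper value outside its range is refused whole. "jaw" is the closure, from 0 (fully open) to 1 (shut), set as the call begins (left out, the last holds). The fingers move at their own pace and stop on an object; "grip_force" is the grip in N (left out, the last holds). Time passes only in rows, so rows that do not move let the fingers close. It gives the time, the measured TCP pose, the force, the opening and the grip force at its end, in the units of the state.
- ctrl.state(): the state, without advancing time (a new reading comes with each control period).
- ctrl.snapshot(name): name is "side" or "top"; returns a dict with "color" (400x640x3 uint8, red, green, blue), "intrinsics" (3x3 intrinsics, pixels), "rvec" (rotation vector, rad) and "tvec" (3), from world to camera coordinates, as OpenCV has them. Camera axes: x right, y down, z forward; pixel columns grow to the right and rows downward; lengths in m; the calibration is good to about 2 mm. A picture is of the moment at which its call begins. There is no depth.
- ctrl.hand_in(): hands the job in; it is judged then, once.
Trained networks look in the newest picture that a camera, given by its name, has taken for a name from the list of things; names that differ only in an ending like _2 or _b are one class to them, and where a whole thing is asked for, a point or a joint stands for the part that bears it (a point fixed in the world has none). Each returns a list of dicts, best first, with "score" (0 to 1); they miss things now and then, are a little off and sometimes report something else, mostly with a low value. They report only what shows in the picture. A call takes as long as a camera call.
- ctrl.spot_in(camera, query): "xy" ([column, row] in pixels, amid what is visible of it).
- ctrl.mark_of(camera, query): "xy" ([column, row] in pixels: a listed point, or the origin of a listed thing).
The state is a dict: "t": time; "joints": joint angles; "qd": joint speeds; "tau": joint torques, N m; "position": TCP position; "eef_rot": TCP orientation; "force": force on the tool from outside, world axes, zero at the start; "torque": the same for the moment, N m; "opening": opening from 0.0 (shut) to 1.0 (fully open); "finger_force": force on a finger pad.
Only numpy, scipy, OpenCV 4.12 (cv2) and the standard library are available. Lean on these libraries where they do the work, as an engineer would, in place of code of your own. Each camera call takes 0.05 s, during which the arm holds its last target. There are 200 camera calls.

## Working session

There is one attempt and no reset: what is moved stays moved. The work goes in short steps, Python scripts to look and compute and a tool call to move; the robot and the scene stay as the last step left them, time stands still between calls to the robot, and variables do not carry over. Pictures are saved under pics/ and viewed, at most 10 in all, crops included, and the job is handed in when it is done.

Besides the shell and the picture viewer there is one more tool, called after "Call:" as name(argument=value, ...) on one line, values as JSON. servo_tool: Moves the arm, as the interface text tells. Its arguments: {"type":"object","properties":{"moves":{"type":"array","items":{"type":"array"}},"jaw":{"type":"number"},"grip_force":{"type":"number"}},"required":["moves"]}

```bash
mkdir -p pics
cat > h.py <<'E'
import numpy as np, cv2
from bench import ctrl
def snap(n,f=None):
    s=ctrl.snapshot(n)
    if f: cv2.imwrite('pics/'+f,cv2.cvtColor(s['color'],cv2.COLOR_RGB2BGR))
    return s
def P(s): 
    R=cv2.Rodrigues(np.array(s['rvec'],float))[0]
    return np.array(s['intrinsics'])@np.c_[R,np.array(s['tvec']).reshape(3)]
def tri(sa,a,sb,b):
    X=cv2.triangulatePoints(P(sa),P(sb),np.array(a,float).reshape(2,1),np.array(b,float).reshape(2,1)).ravel()
    return X[:3]/X[3]
def ray(s,xy,z):
    p=P(s); A=p[:,[0,1]]; b=p[:,2]*z+p[:,3]
    H=np.c_[A,b]; w=np.linalg.solve(H,[xy[0],xy[1],1]); return w[:2]/w[2]
def proj(s,X):
    q=P(s)@np.r_[X,1]; return q[:2]/q[2]
E
python3 - <<'E'
from h import *
a=snap('side','side1.png'); b=snap('top','top1.png')
np.set_printoptions(precision=4,suppress=True)
for n in ['slider_mid','pad_top','red_stop','blue_stop','gauge','oil_bottle','brush']:
    m={c:ctrl.mark_of(c,n) for c in('side','top')}
    for c in m: print(n,c,[(np.round(d['xy'],1),round(d['score'],2)) for d in m[c][:2]])
    if m['side'] and m['top']: print('   ',tri(a,m['side'][0]['xy'],b,m['top'][0]['xy']))
print(ctrl.state())
E
```

```text
slider_mid side [(array([296. , 217.5]), 0.69)]
slider_mid top [(array([317.5, 226.2]), 0.58), (array([351.1, 164.6]), 0.43)]
    [ 0.5298 -0.018   0.0471]
pad_top side []
pad_top top [(array([322.9, 223.7]), 0.62)]
red_stop side [(array([285.8, 204.2]), 0.7)]
red_stop top [(array([275.1, 232.1]), 0.65)]
    [0.5149 0.0988 0.0117]
blue_stop side [(array([309.1, 258.4]), 0.68)]
blue_stop top [(array([354.6, 165.3]), 0.73), (array([317.7, 229.9]), 0.71)]
    [ 0.6341 -0.1374  0.0264]
gauge side [(array([295.7, 230. ]), 0.76)]
gauge top [(array([318.6, 225.8]), 0.71)]
    [ 0.5326 -0.0217  0.0024]
oil_bottle side [(array([306.7, 159.8]), 0.52)]
oil_bottle top [(array([173.7, 201.8]), 0.94)]
    [ 0.6146  0.3885 -0.0015]
brush side [(array([266.2, 263.6]), 0.97)]
brush top [(array([361.9, 262. ]), 0.55), (array([320.9, 221.7]), 0.36)]
    [ 0.4341 -0.1381 -0.0071]
{'t': 0.8, 'joints': array([-1.4107,  0.104 ,  0.0973,  1.5639,  0.    ,  1.3531]), 'qd': array([-0.001 , -0.0001, -0.0008,  0.0003, -0.0017,  0.0007]), 'tau': array([  0.0043, -55.671 ,  50.3752,  -0.0001,  -0.0002,  -0.    ]), 'position': array([ 0.2214, -0.5577,  0.2314]), 'eef_rot': array([ 3.1415, -0.    ,  0.3778]), 'force': array([-0.0077,  0.5325,  0.0484]), 'torque': array([-0.0129,  0.0129, -0.0402]), 'finger_force': 0.0, 'opening': 0.999149706818217}
```

View pics/side1.png

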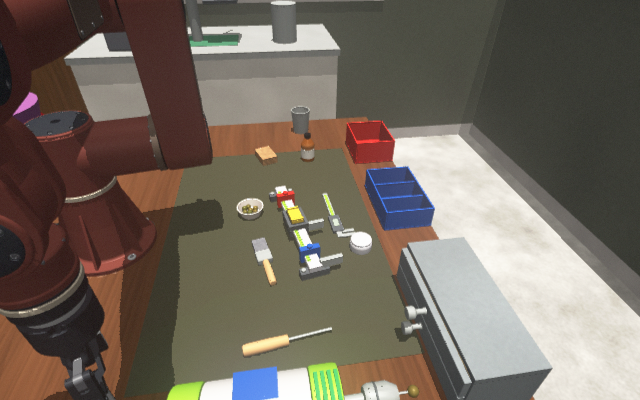

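View pics/top1.png

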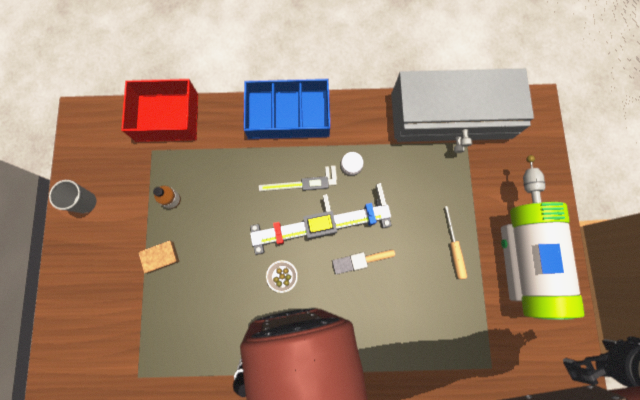

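The top view shows the red stop at about (278,233), the yellow pad at (320,224) and the blue stop at (370,214). The side view has red at (286,196), yellow at (295,214) and blue at (309,250). The networks' blue_stop and slider marks are partly wrong, so I'll refine by colour.

```bash
cat > seg.py <<'E'
from h import *
np.set_printoptions(precision=4,suppress=True)
W={'side':(255,180,345,285),'top':(245,180,400,260)}
def blob(s,c,col):
    x0,y0,x1,y1=W[c]; h=cv2.cvtColor(s['color'],cv2.COLOR_RGB2HSV)[y0:y1,x0:x1].astype(int)
    H,S,V=h[...,0],h[...,1],h[...,2]
    m={'red':((H<7)|(H>173))&(S>140)&(V>70),'blue':(H>100)&(H<125)&(S>130)&(V>60),'yellow':(H>=22)&(H<=31)&(S>150)&(V>90)}[col]
    n,l,st,ce=cv2.connectedComponentsWithStats(m.astype(np.uint8))
    k=1+np.argmax(st[1:,4]); ys,xs=np.nonzero(l==k); r=cv2.minAreaRect(np.c_[xs,ys].astype(np.float32))
    return ce[k]+[x0,y0],st[k,4],np.array(r[0])+[x0,y0],r[1],r[2]
E
python3 - <<'E'
from seg import *
a=snap('side'); b=snap('top')
for col,z in(('red',.058),('yellow',.068),('blue',.058)):
    A=blob(a,'side',col);B=blob(b,'top',col)
    print(col,A[0],A[1],B[0],B[1],B[3:], 'tri',tri(a,A[0],b,B[0]),'top@z',ray(b,B[0],z),ray(b,B[2],z),'side@z',ray(a,A[0],z))
i=cv2.resize(b['color'][185:260,240:400],None,fx=5,fy=5,interpolation=cv2.INTER_CUBIC)
j=cv2.resize(a['color'][180:285,255:365],None,fx=5,fy=5,interpolation=cv2.INTER_CUBIC)
cv2.imwrite('pics/tc.png',i[...,::-1]);cv2.imwrite('pics/sc.png',j[...,::-1])
E
```

```text
red [284.9337 196.8554] 166 [277.9365 232.8651] 126 ((21.807476043701172, 7.064393997192383), 79.3803482055664) tri [0.5102 0.0879 0.0491] top@z [0.5096 0.0871] [0.5094 0.0873] side@z [0.5091 0.0757]
yellow [294.4865 214.3459] 185 [319.755  223.2651] 298 ((13.335897445678711, 22.553356170654297), 78.69007110595703) tri [ 0.5305 -0.0241  0.0656] top@z [ 0.5308 -0.0241] [ 0.5308 -0.0241] side@z [ 0.5295 -0.0272]
blue [309.2316 246.9579] 95 [370.254  213.9524] 126 ((20.38450050354004, 6.756660461425781), 76.75948333740234) tri [ 0.5544 -0.1594  0.0601] top@z [ 0.5538 -0.1597] [ 0.5544 -0.1592] side@z [ 0.5558 -0.157 ]
```

View pics/tc.png

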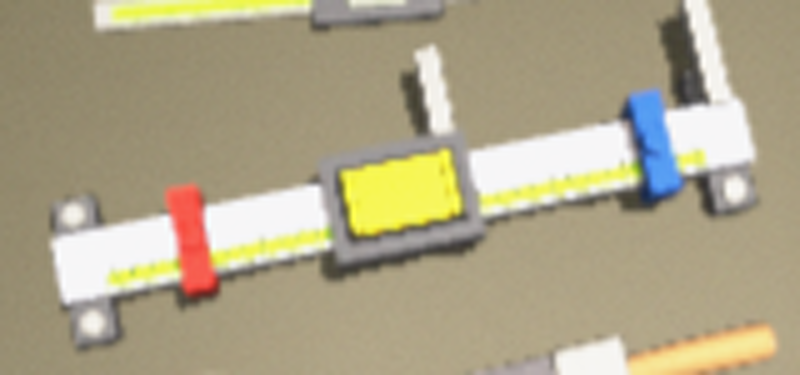

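View pics/sc.png

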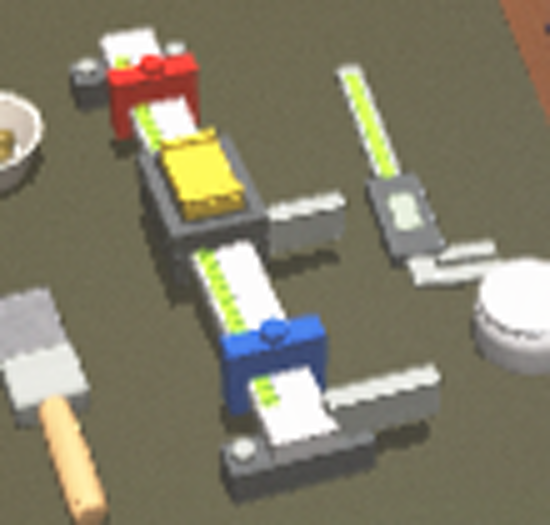

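The crops confirm that red, yellow and blue are segmented cleanly. The pad is at (0.531,-0.024), the red stop at (0.510,0.087) and the beam yaw is about 10.2°, so about 65 mm of travel remains. I'm moving above the pad with the fingers shut.

Call:
servo_tool(moves=[[[32,-25,0],[0,0,0]],[[32,-25,0],[0,0,0]],[[32,-25,0],[0,0,0]],[[32,-25,0],[0,0,0]],[[32,-25,0],[0,0,0]]], jaw=1, grip_force=20)

```text
t: 1.4
position: [0.3245, -0.3811, 0.2314]
eef_rot: [3.141, -0.0, 0.377]
force: [-0.3, -0.4, -0.0]
opening: 0.143
finger_force: 0.0
```

Call:
servo_tool(moves=[[[32,-25,0],[0,0,0]],[[32,-25,0],[0,0,0]],[[32,-25,0],[0,0,0]],[[32,-25,0],[0,0,0]],[[32,-25,0],[0,0,0]]])

```text
t: 1.9
position: [0.4272, -0.2058, 0.2315]
eef_rot: [3.141, -0.0, 0.378]
force: [1.4, -0.6, 0.1]
opening: -0.0
finger_force: 0.0
```

Call:
servo_tool(moves=[[[32,-25,0],[0,0,0]],[[32,-25,0],[0,0,0]],[[32,-25,0],[0,0,0]],[[32,-25,0],[0,0,0]],[[32,-25,0],[0,0,0]]])

```text
t: 2.4
position: [0.5299, -0.0304, 0.2315]
eef_rot: [3.141, -0.0, 0.378]
force: [0.5, -2.3, -0.4]
opening: -0.004
finger_force: 0.0
```

Call:
servo_tool(moves=[[[0,0,20],[0,0,5.7]],[[0,0,20],[0,0,5.7]],[[0,0,20],[0,0,0]],[[0,0,0],[0,0,0]],[[0,0,0],[0,0,0]]])

```text
t: 2.9
position: [0.529, -0.0321, 0.1717]
eef_rot: [-3.142, 0.0, 0.179]
force: [0.1, -0.3, 0.6]
opening: -0.001
finger_force: 0.0
```

Call:
servo_tool(moves=[[[3,-7.5,20],[0,0,0]],[[0,0,25],[0,0,0]],[[0,0,25],[0,0,0]],[[0,0,14],[0,0,0]],[[0,0,0],[0,0,0]]])

```text
t: 3.4
position: [0.5301, -0.0241, 0.0865]
eef_rot: [-3.141, 0.002, 0.179]
force: [-0.3, 0.2, 0.2]
opening: -0.001
finger_force: 0.0
```

Run:
```python
from h import *
s=ctrl.state();print(s['position'],s['force'])
a=snap('side');b=snap('top')
i=cv2.resize(b['color'][170:260,260:400],None,fx=3,fy=3,interpolation=cv2.INTER_CUBIC)
j=cv2.resize(a['color'][150:260,240:350],None,fx=5,fy=5,interpolation=cv2.INTER_CUBIC)
c=np.zeros((550,550+0,3),np.uint8);cv2.imwrite('pics/sc2.png',j[...,::-1])
```

```text
[ 0.53009189 -0.02411379  0.08646183] [-0.26404237  0.17921489  0.23475845]
```

View pics/sc2.png

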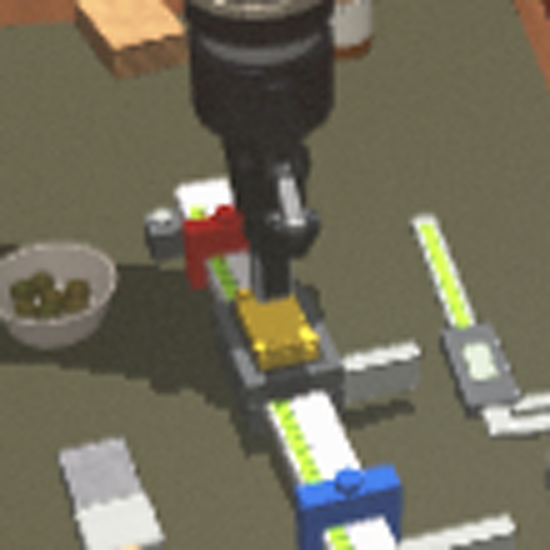

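The picture shows the shut fingertips hovering over the far half of the pad, tip edge at about (275,295) in the crop, or (295,209) in the full frame. I'll check that against the projection.

Run:
```python
from h import *
a=snap('side');st=ctrl.state();p=st['position'];print(p)
u=np.array([-.177,.984,0])
for d in(-.0145,0,.0145): print(d,(proj(a,p+u*d)-[240,150])*5)
print('pad',[(proj(a,np.array([.5308,-.0241,.067])+u*d)-[240,150])*5 for d in(-.029,0,.029)])
print('wax etc lips z73',[(proj(a,np.array([.5308,-.0241,.073])+u*d)-[240,150])*5 for d in(-.029,0,.029)])
```

```text
[ 0.53174387 -0.02456223  0.08904219]
-0.0145 [281.44736452 305.06007996]
0 [274.50586297 290.11786221]
0.0145 [267.70533849 275.47911052]
pad [array([288.0185854 , 349.88989536]), array([274.17600565, 319.47076847]), array([260.88321948, 290.25981528])]
wax etc lips z73 [array([287.68501408, 341.81656803]), array([273.80279805, 311.4595619 ]), array([260.4737619 , 282.31222465])]
```

Call:
servo_tool(moves=[[[0,2,5],[0,0,0]],[[0,0,5],[0,0,0]],[[0,0,5],[0,0,0]],[[0,0,0],[0,0,0]],[[0,0,0],[0,0,0]]])

```text
t: 4.05
position: [0.5309, -0.0261, 0.0721]
eef_rot: [-3.141, 0.0, 0.179]
force: [-0.6, -0.8, 0.5]
opening: 0.001
finger_force: 0.0
```

Call:
servo_tool(moves=[[[0,0,2],[0,0,0]],[[0,0,2],[0,0,0]],[[0,0,0],[0,0,0]],[[0,0,0],[0,0,0]]])

```text
t: 4.45
position: [0.5311, -0.0262, 0.0683]
eef_rot: [3.142, 0.0, 0.179]
force: [0.1, -0.2, -0.5]
opening: 0.004
finger_force: 0.0
```

Below lip height (73 mm) with no contact, so the tips are inside the dish. I'll press in small steps.

Call:
servo_tool(moves=[[[0,0,2],[0,0,0]],[[0,0,0],[0,0,0]],[[0,0,0],[0,0,0]]])

```text
t: 4.75
position: [0.5315, -0.0263, 0.0671]
eef_rot: [3.141, -0.001, 0.179]
force: [-2.6, 0.6, 6.1]
opening: -0.002
finger_force: 3.2
```

Call:
servo_tool(moves=[[[0,0,2],[0,0,0]],[[0,0,0],[0,0,0]],[[0,0,0],[0,0,0]]])

```text
t: 5.05
position: [0.5315, -0.0263, 0.0653]
eef_rot: [3.141, -0.001, 0.179]
force: [-3.1, 0.5, 7.9]
opening: 0.003
finger_force: 4.2
```

Call:
servo_tool(moves=[[[0,0,2],[0,0,0]],[[0,0,1],[0,0,0]],[[0,0,0],[0,0,0]],[[0,0,0],[0,0,0]]])

```text
t: 5.45
position: [0.5315, -0.0264, 0.0625]
eef_rot: [3.141, -0.001, 0.179]
force: [-3.5, -0.1, 9.3]
opening: -0.003
finger_force: 4.9
```

Call:
servo_tool(moves=[[[0,0,1],[0,0,0]],[[0,-1,0],[0,0,0]],[[0,-2,0],[0,0,0]],[[0,-2,0],[0,0,0]],[[0,0,0],[0,0,0]]])

```text
t: 5.95
position: [0.5307, -0.0216, 0.0616]
eef_rot: [3.14, -0.001, 0.179]
force: [-3.8, -0.6, 10.4]
opening: 0.003
finger_force: 5.2
```

Call:
servo_tool(moves=[[[0,-3,0],[0,0,0]],[[0,-3,0],[0,0,0]],[[0,-3,0],[0,0,0]],[[0,-3,0],[0,0,0]],[[0,-3,0],[0,0,0]]])

```text
t: 6.45
position: [0.528, -0.007, 0.0616]
eef_rot: [3.14, -0.001, 0.179]
force: [-4.1, -1.1, 9.4]
opening: 0.003
finger_force: 5.2
```

Call:
servo_tool(moves=[[[0,-4,0],[0,0,0]],[[0,-4,0],[0,0,0]],[[0,-4,0],[0,0,0]],[[0,-4,0],[0,0,0]],[[0,-4,0],[0,0,0]]])

```text
t: 6.95
position: [0.5244, 0.0128, 0.0615]
eef_rot: [3.14, -0.001, 0.179]
force: [-4.0, -1.8, 11.2]
opening: -0.001
finger_force: 5.2
```

Call:
servo_tool(moves=[[[0,-4,0],[0,0,0]],[[0,-4,0],[0,0,0]],[[0,-3,0],[0,0,0]],[[0,-2,0],[0,0,0]],[[0,0,0],[0,0,0]]])

```text
t: 7.45
position: [0.522, 0.0259, 0.0615]
eef_rot: [3.141, -0.001, 0.179]
force: [-3.7, 0.3, 9.7]
opening: 0.004
finger_force: 5.2
```

Run:
```python
from seg import *
s=ctrl.state();print(s['position'],s['force'])
a=snap('side');b=snap('top')
print(ctrl.mark_of('side','slider_mid')[:1],ctrl.mark_of('top','slider_mid')[:1])
j=cv2.resize(a['color'][150:260,240:350],None,fx=5,fy=5,interpolation=cv2.INTER_CUBIC)
cv2.imwrite('pics/sc3.png',j[...,::-1])
```

```text
[0.522  0.0259 0.0615] [-3.681   0.2684  9.7362]
[{'xy': [289.9, 208.7], 'score': 0.83}] [{'xy': [360.3, 260.9], 'score': 0.51}]
```

View pics/sc3.png

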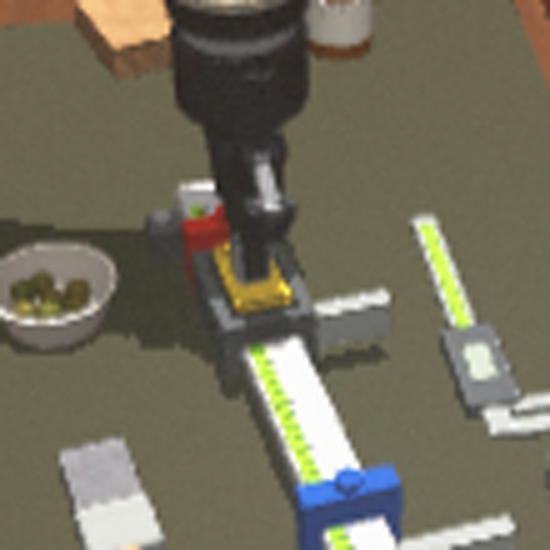

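The slider followed the fingers by about 53 mm, with its end now near the red stop (crop (215,245)). I'll creep on until it butts.

Call:
servo_tool(moves=[[[0,-2,0],[0,0,0]],[[0,-2,0],[0,0,0]],[[0,-2,0],[0,0,0]],[[0,-1,0],[0,0,0]],[[0,0,0],[0,0,0]]])

```text
t: 8.15
position: [0.5208, 0.0326, 0.0615]
eef_rot: [3.14, -0.001, 0.179]
force: [-4.5, -0.6, 10.2]
opening: 0.003
finger_force: 5.2
```

Call:
servo_tool(moves=[[[0,-1,0],[0,0,0]],[[0,-1,0],[0,0,0]],[[0,0,0],[0,0,0]]])

```text
t: 8.45
position: [0.5205, 0.0345, 0.0615]
eef_rot: [3.14, -0.001, 0.179]
force: [-4.6, -1.1, 10.5]
opening: 0.003
finger_force: 5.2
```

Call:
servo_tool(moves=[[[0,-1,0],[0,0,0]],[[0,-1,0],[0,0,0]],[[0,0,0],[0,0,0]]])

```text
t: 8.75
position: [0.5201, 0.0365, 0.0615]
eef_rot: [3.14, -0.001, 0.179]
force: [-4.0, -0.6, 10.0]
opening: 0.002
finger_force: 5.2
```

Call:
servo_tool(moves=[[[0,-1,0],[0,0,0]],[[0,-1,0],[0,0,0]],[[0,0,0],[0,0,0]]])

```text
t: 9.05
position: [0.5197, 0.0383, 0.0615]
eef_rot: [3.14, -0.001, 0.179]
force: [-4.3, -1.4, 10.1]
opening: -0.001
finger_force: 5.2
```

Call:
servo_tool(moves=[[[0,-1,0],[0,0,0]],[[0,-1,0],[0,0,0]],[[0,0,0],[0,0,0]]])

```text
t: 9.35
position: [0.5201, 0.0393, 0.0619]
eef_rot: [3.138, -0.002, 0.178]
force: [-3.3, -7.3, 9.2]
opening: -0.001
finger_force: 5.1
```

The along-beam force jumped to about 7 N, so the slider is butted against the stop. I'll ease slightly and lift straight off.

Call:
servo_tool(moves=[[[0,0.5,0],[0,0,0]],[[0,0,-3],[0,0,0]],[[0,0,-4],[0,0,0]],[[0,0,-8],[0,0,0]],[[0,0,-15],[0,0,0]]])

```text
t: 9.85
position: [0.5182, 0.0405, 0.0899]
eef_rot: [-3.141, 0.002, 0.179]
force: [-0.6, -0.3, 0.0]
opening: 0.0
finger_force: 0.0
```

Call:
servo_tool(moves=[[[0,0,-30],[0,0,0]],[[0,20,-40],[0,0,0]],[[0,30,-40],[0,0,0]],[[0,40,-20],[0,0,0]],[[0,45,0],[0,0,0]]])

```text
t: 10.35
position: [0.5448, -0.0938, 0.2255]
eef_rot: [3.138, -0.006, 0.181]
force: [0.8, -0.1, 0.0]
opening: 0.001
finger_force: 0.0
```

Call:
servo_tool(moves=[[[0,45,0],[0,0,0]],[[0,45,0],[0,0,0]],[[0,0,0],[0,0,0]],[[0,0,0],[0,0,0]]])

```text
t: 10.75
position: [0.5589, -0.1819, 0.2206]
eef_rot: [-3.141, 0.0, 0.177]
force: [1.1, 0.6, 0.2]
opening: -0.002
finger_force: 0.0
```

Run:
```python
from seg import *
s=ctrl.state();print(s['t'],s['position'],s['force'])
a=snap('side');b=snap('top')
A=blob(a,'side','yellow');B=blob(b,'top','yellow');r=blob(b,'top','red')
p=ray(b,B[0],.068);q=ray(b,r[0],.058);print(A[0],A[1],B[0],B[1],tri(a,A[0],b,B[0]),p,q,np.linalg.norm(p-q))
j=cv2.resize(a['color'][180:250,260:345],None,fx=5,fy=5,interpolation=cv2.INTER_CUBIC)
i=cv2.resize(b['color'][200:255,245:330],None,fx=5,fy=5,interpolation=cv2.INTER_CUBIC)
cv2.imwrite('pics/f.png',np.vstack([i,j[:300]])[...,::-1])
```

```text
10.75 [ 0.5589 -0.1819  0.2206] [1.0772 0.6052 0.2464]
[288.8095 201.6667] 168 [295.47 228.37] 300 [0.519  0.0402 0.0648] [0.5189 0.0401] [ 0.5356 -0.1458] 0.18659342111803948
```

View pics/f.png

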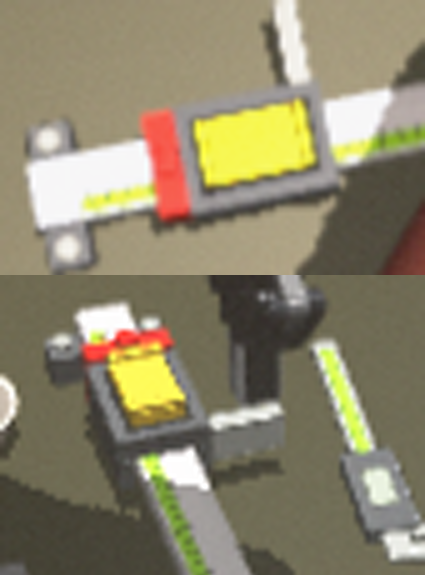

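Both views show the slider flush against the red stop with the pad sprung back (top-view crop boundary at about x=183). The measured distance from pad to stop is 47.9 mm, against the 48 mm expected. I'm handing in.

```bash
python3 -c "
from bench import ctrl
print(ctrl.hand_in())"
```

```text
the job is handed in; nothing more can be done
None
```

The slider is butted against the red stop (47.9 mm measured, 48 mm expected), the pad is released so the brake is back on, the arm is clear of the gauge, and the job was handed in shortly after t = 10.75 s.

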